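Fit the coil die cap to the clay extruder

TASK

Fit the brass die cap (seven round holes on top) to the clay extruder's barrel, which stands mouth up in the loading stand. It lies in one of the die case's three compartments: slide only that compartment's clear lid open and take the cap out. Set it level on the mouth, turn it gently backward (anticlockwise seen from above) until you feel it drop into the start of the thread, then forward until it is fully home, and let go; leave the other lids, the other caps and the things around alone.

Things in the scene. Friction and masses are not known exactly. Their poses are not given: they have to be found in the camera images.
- cap_brass: Brass die cap to be fitted, 120 g, 38 mm high: a round knurled skirt 60 mm across, 21.5 mm high, and on it a hexagon grip. Seven dark round holes on top. Origin: centre of its underside, z up. Hollow from below: bore 54 mm wide, 17 mm deep, with four thread lugs at the lower edge (14 degrees wide, 3 mm high, reaching in to 47 mm across), every 90 degrees. Stands upright in one compartment.
- cap_grip (a point): Middle of the brass cap's hexagon grip, 30 mm above its underside on its axis; axes as the cap's. The hexagon is 40 mm across flats and reaches from 21.5 to 38 mm above the underside; two flats face the cap's +x and -x, the others follow every 60 degrees. In the case the cap is turned at most 0.3 rad from the case's axes and stands within 4 mm of the compartment's middle.
- cap_silver: Die cap of the extruder, same shape and size as the brass one, silver-coloured, with one slot on top; it lies in another compartment and stays there. Origin: centre of its underside, z up.
- cap_black: Die cap of the extruder, same shape and size as the brass one, black, with a star on top; it lies in another compartment and stays there. Origin: centre of its underside, z up.
- mouth (a point): Centre of the rim of the steel extruder barrel, 140 mm above the table, z up. The barrel is clamped firmly, mouth up, in a stand with a wooden base 130 x 120 mm, fixed to the table. The rim is 38 mm across and widens as a cone to 45 mm, 4 mm lower, which centres a cap. How far the barrel is turned in its clamp, and so where its thread starts, differs each time and is not told.
- land (a point): On the axis, 5 mm below the rim: the land, the flat top of the thread collar (52 mm across). The lugs of a cap set on the mouth rest on it (up to 4 mm higher on pins). Four notches, 26 degrees wide, every 90, lead down into the thread; a pin 3.6 mm high before each stops lugs turned forward on the land. Set down against a pin a cap will not turn back: lift it, turn it on by some 8 degrees, retry.
- thread_start (a point): On the axis, 12 mm below the rim: where the underside of the cap is (within 1 mm) when its lugs have dropped through the notches. From the land this takes a turn backward (anticlockwise from above) of at most about 90 degrees; a stop ends the backward turn within 12 degrees of the drop. A cap set down by chance right over the notches drops at once. Axes as the mouth's.
- thread_end (a point): On the axis, 16.5 mm below the rim: where the underside of the cap is when it is fully home. From the drop the cap turns forward (clockwise from above) by 56 to 68 degrees, going down 4 to 5 mm under the thread, to a hard stop. It turns easily (under 0.3 N m), has up to 1.5 mm of play up and down and 1 mm sideways, and does not run back when let go. Axes as the mouth's.
- die_case: Wooden die case, 104 x 248 mm and 54 mm high, fixed to the table, with three compartments in a row, each 92 mm (along x) by 72 mm (along y), floor 6 mm above the table. Origin: centre of its underside; x points away from the robot in the direction in which the lids open, y to the left along the row; the compartments are centred at y = +80, 0 and -80 mm.
- lid_left (a joint): Clear sliding lid of the left (y = +80 mm in the case's frame) compartment: 0 shut, grows to 0.100 m as it slides fully open along the case's +x. It stays where it is left; friction about 1.2 N. The lid plate lies 47 to 51 mm above the table.
- pull_left (a point): Middle of the top edge of the left lid's dark wooden pull, a bar 10 mm thick (along the case's x), 36 mm wide (along y), standing 14 mm up from the lid, near the lid's front edge; its top is 65 mm above the table. It moves with the lid. x and y as the case's.
- compartment_left (a point): Centre of the floor of the left compartment, 6 mm above the table; axes as the case's.
- lid_middle (a joint): Clear sliding lid of the middle compartment: 0 shut, grows to 0.100 m as it slides fully open along the case's +x. It stays where it is left; friction about 1.2 N. The lid plate lies 47 to 51 mm above the table.
- pull_middle (a point): Middle of the top edge of the middle lid's dark wooden pull, a bar 10 mm thick (along the case's x), 36 mm wide (along y), standing 14 mm up from the lid, near the lid's front edge; its top is 65 mm above the table. It moves with the lid. x and y as the case's.
- compartment_middle (a point): Centre of the floor of the middle compartment, 6 mm above the table; axes as the case's.
- lid_right (a joint): Clear sliding lid of the right (y = -80 mm) compartment: 0 shut, grows to 0.100 m as it slides fully open along the case's +x. It stays where it is left; friction about 1.2 N. The lid plate lies 47 to 51 mm above the table.
- pull_right (a point): Middle of the top edge of the right lid's dark wooden pull, a bar 10 mm thick (along the case's x), 36 mm wide (along y), standing 14 mm up from the lid, near the lid's front edge; its top is 65 mm above the table. It moves with the lid. x and y as the case's.
- compartment_right (a point): Centre of the floor of the right compartment, 6 mm above the table; axes as the case's.
- tape: Roll of masking tape, 104 mm across, 24 mm high, a bystander to be left alone. Origin: centre of its underside.
- glaze_jar: Black glaze jar, 87 mm across, 141 mm high, a bystander to be left alone. Origin: centre of its underside.
- cup: Green glazed cup, 68 mm across, 55 mm high, a bystander to be left alone. Origin: centre of its underside.
- trimming_tool: Loop trimming tool, 177 mm long, a bystander to be left alone. Origin: centre of its underside.

How it is judged (in metres and radians):
On the way, in this order (a step that is already met when the one before it is completed fails the run):
1. the lid over the brass cap is slid open (((value of joint lid_left above 0.06 m and horizontal distance between cap_brass and compartment_left below 0.03 m) or (value of joint lid_middle above 0.06 m and horizontal distance between cap_brass and compartment_middle below 0.03 m) or (value of joint lid_right above 0.06 m and horizontal distance between cap_brass and compartment_right below 0.03 m))), for 0.1 s.
2. the brass cap has dropped into the start of the thread, level and centred on the barrel, before it is turned down (z of cap_brass in the frame of mouth between -0.0143 and -0.01 m and horizontal distance between cap_brass and mouth below 0.003 m and angle between cap_brass's own z axis and vertical below 0.05 rad), for 0.1 s.
At the end, for the whole second after the job is handed in: The brass cap is screwed fully home on the barrel: its underside at least 15.3 mm below the rim (16.5 mm is home), centred within 3 mm, level within 0.05 rad, at rest and released (z of cap_brass in the frame of mouth below -0.0153 m and horizontal distance between cap_brass and mouth below 0.003 m and angle between cap_brass's own z axis and vertical below 0.05 rad and linear speed of cap_brass below 0.01 m/s and angular speed of cap_brass below 0.1 rad/s); the robot touches nothing.
It fails at once if a lid over the silver or the black cap is opened by more than 15 mm ((value of joint lid_left above 0.015 m and horizontal distance between any of cap_silver, cap_black and compartment_left below 0.03 m) or (value of joint lid_middle above 0.015 m and horizontal distance between any of cap_silver, cap_black and compartment_middle below 0.03 m) or (value of joint lid_right above 0.015 m and horizontal distance between any of cap_silver, cap_black and compartment_right below 0.03 m)).
It fails at once if another cap is moved by more than 20 mm (distance of any of cap_silver, cap_black from where it was at the start of the episode above 0.02 m).
It fails at once if a bystander is moved by more than 30 mm (distance of any of tape, glaze_jar, cup, trimming_tool from where it was at the start of the episode above 0.03 m).
It fails at once if the thread is forced: the cap presses on the barrel or stand with more than 150 N (contact force between cap_brass and stand above 150 N).
It also fails if it takes over 61 s, if anything falls off the work surface, if the arm or the gripper's body presses on something with over 40 N, if the wrist force passes 120 N, or if a joint passes its speed limit or range.

ROBOT

A 6-joint arm with a two-finger parallel gripper is mounted at the origin on the work surface; the furniture and walls round the work are solid. World frame = base frame: x ahead of the robot, y to its left, z up, the work surface at z = 0. Lengths are in mm, angles in rad, forces in N, time in s.
With the tool pointing down it reaches from about 350 to 725 mm from the base axis. Payload 6 kg.
Tool frame: the origin (TCP) lies at the very end of the fingers, on their centre line; the grasp point (between the pads) lies 19 mm behind it; z points along the fingers, y is the line along which they close (so a half turn about z gives the same grasp; the last joint's range is limited). The gripper opens to 85 mm and grips with 20 to 120 N. Pads are 22 mm wide; open, the fingers measure 114 mm over their backs; the gripper's body (76 mm by 85 mm) begins 54 mm behind the grasp point. The pads swing forward as they close: fully open they stand 13 mm farther back than shut.
Start: joints at [0.334, 0.04, 0.085, 0, -1.615, -0.334], TCP at [599.978, 0.018, 231.261] pointing down, gripper open.
Joint ranges: [-2.56, 2.56], [-1.29, 2.01], [-1.08, 1.49], [-3.29, 1.98], [-2.81, -0.18], [-2.99, 2.99]. Speed limits (rad/s): [2.57, 2.57, 3.01, 3.14, 3.14, 3.14].

INTERFACE

Orientations are given as [roll, pitch, yaw] about the fixed x, y, z axes, in that order (R = Rz(yaw) Ry(pitch) Rx(roll)).
In Python, from workcell import monitor, read_camera, env, finder gives the robot as it stands.
- The arm moves only by the tool arm_command, never from a script. Its argument "deltas" is a list of rows, each a list of 7 numbers: the shift along the tool's x, y, z in cm, then the turn, a rotation vector about the tool's x, y, z in rad, then the closure, from -1 (fully open) to 1 (shut), so that 0 is half open. A call has 1 to 12 rows; each row shifts and turns the commanded pose from where the row before left it, along the tool's axes as they then stand; what a row does not reach is not made up. A row lasts 1/12 s, in which the tool goes at most 41.7 mm and 7.16 degrees, less where a joint would pass 70% of its speed; a pose out of reach is approached as far as the arm can. A call with a gripper value outside its range is refused whole. The fingers move at their own pace and stop on an object; "squeeze" is the grip in N (left out, the last holds). Time passes only in rows, so rows that do not move let the fingers close. It gives the time, the measured TCP pose, the force, the opening and the grip force at its end, in the units of the state.
- monitor.observe(): the state, without advancing time (a new reading comes with each control period).
- read_camera(name): name is "scene" or "top" or "wrist"; returns a dict with "color" (420x560x3 uint8, red, green, blue), "range_z" (420x560 float32, mm along the optical axis (not along the pixel's ray), 0 where there is no reading), "fx", "fy", "cx", "cy" (pixels), "T" (4x4, takes a point from camera to world coordinates); the wrist camera has in their place "mount" (4x4, takes a point from camera to tool coordinates, whose origin is the TCP and whose axes are the flange's). Camera axes: x right, y up, looking along -z (the intrinsics and any distortion apply to the point x, -y, -z); pixel columns grow to the right and rows downward; lengths in mm; the calibration is good to about 2 mm. The wrist camera is an equidistant fisheye: a pixel r from the principal point sees the ray r / f radians off the axis. A picture is of the moment at which its call begins: read the wrist's pose just before it.
- env.hand_in(): hands the job in; it is judged then, once.
Trained networks look in a picture, given as the dict that the camera call returned (one of the last four; its "shot" number tells which), for a name from the list of things; names that differ only in an ending like _2 or _b are one class to them, and where a whole thing is asked for, a point or a joint stands for the part that bears it (a point fixed in the world has none). Each returns a list of dicts, best first, with "conf" (0 to 1); they miss things now and then, are a little off and sometimes report something else, mostly with a low value. They report only what shows in the picture. A call takes as long as a camera call.
- finder.masks_of(picture, query): "region" (420x560 bool, what is visible of it) and "position" ([column, row] in pixels, amid what is visible of it).
The state is a dict: "time": time; "qpos": joint angles; "qd": joint speeds; "tau": joint torques, N m; "tool_pos": TCP position; "orientation": TCP orientation; "wrist_force": force on the tool from outside, world axes, zero at the start; "wrist_torque": the same for the moment, N m; "grip_width": finger opening in mm; "grasp_force": force on a finger pad.
Only numpy, scipy, OpenCV 4.12 (cv2) and the standard library are available. Lean on these libraries where they do the work, as an engineer would, in place of code of your own. Each camera call takes 0.05 s, during which the arm holds its last target. There are 200 camera calls.

## Working session

There is one attempt and no reset: what is moved stays moved. The work goes in short steps, Python scripts to look and compute and a tool call to move; the robot and the scene stay as the last step left them, time stands still between calls to the robot, and variables do not carry over. Pictures are saved under pics/ and viewed, at most 10 in all, crops included, and the job is handed in when it is done.

Besides the shell and the picture viewer there is one more tool, called after "Call:" as name(argument=value, ...), one argument or row to a line, values as JSON. arm_command: Moves the arm, as the interface text tells. Its arguments: {"type":"object","properties":{"deltas":{"type":"array"},"squeeze":{"type":"number"}},"required":["deltas"]}

```bash
mkdir -p pics
cat > h.py <<'E'
import numpy as np, cv2
from scipy.spatial.transform import Rotation as R
from workcell import monitor, read_camera, env, finder
def pts(p):
    z=p["range_z"]; v,u=np.mgrid[0:420,0:560]
    X=np.stack([(u-p["cx"])/p["fx"]*z,-(v-p["cy"])/p["fy"]*z,-z,np.ones_like(z)],-1)
    return (X@np.array(p["T"]).T)[...,:3], z>0
E
python3 - <<'E'
from h import *
s=monitor.observe(); print({k:np.round(v,3) for k,v in s.items()})
for n in("top","scene"):
    p=read_camera(n); cv2.imwrite(f"pics/{n}.png",p["color"][...,::-1]); P,ok=pts(p)
    print(n,p["T"])
    for q in["cap_brass","cap_silver","cap_black","mouth","die_case","pull_left","pull_middle","pull_right","tape","glaze_jar","cup","trimming_tool"]:
        for d in finder.masks_of(p,q)[:2]:
            m=d["region"]&ok
            if m.sum()>3: print(q,round(d["conf"],2),np.round(d["position"]),m.sum(),np.median(P[m],0).round(),np.percentile(P[m],[3,97],axis=0).round().tolist())
E
```

```text
{'time': np.float64(0.0), 'qpos': array([ 0.334,  0.041,  0.084, -0.   , -1.615, -0.334]), 'qd': array([-0.002,  0.001, -0.001, -0.001,  0.001,  0.   ]), 'tau': array([-1.0000e-03, -3.6820e+01,  3.4741e+01,  6.9320e+00, -5.0000e-03,
       -0.0000e+00]), 'tool_pos': array([5.99679e+02, 7.50000e-02, 2.30274e+02]), 'orientation': array([ 3.14 , -0.   , -1.571]), 'wrist_force': array([ 0.581, -0.275, -0.88 ]), 'wrist_torque': array([ 0.01 , -0.012,  0.003]), 'grasp_force': np.float64(0.0), 'grip_width': np.float64(85.412)}
top [[ 1.75601962e-02  9.93149103e-01 -1.15527046e-01  2.70448701e+02]
 [-9.99715621e-01  1.93048350e-02  1.39999868e-02  8.02519535e+01]
 [ 1.61343049e-02  1.15248350e-01  9.93205670e-01  1.30285312e+03]
 [ 0.00000000e+00  0.00000000e+00  0.00000000e+00  1.00000000e+00]]
die_case 0.72 [349. 195.] 3512 [ 495. -132.   51.] [[447.0, -250.0, 16.0], [546.0, -12.0, 62.0]]
pull_left 0.84 [317. 188.] 836 [501. -54.  51.] [[456.0, -87.0, 45.0], [547.0, -23.0, 64.0]]
pull_left 0.61 [346. 194.] 3576 [ 494. -132.   51.] [[447.0, -251.0, 8.0], [547.0, -12.0, 62.0]]
pull_middle 0.
[... 1276 characters left out ...]
, -87.0, 48.0], [547.0, -26.0, 65.0]]
pull_middle 0.91 [351. 256.] 777 [ 501. -137.   51.] [[457.0, -167.0, 49.0], [546.0, -103.0, 65.0]]
pull_right 0.96 [372. 279.] 884 [ 501. -216.   51.] [[457.0, -246.0, 49.0], [547.0, -183.0, 65.0]]
tape 0.64 [303. 356.] 1252 [ 287. -256.   23.] [[241.0, -302.0, 1.0], [336.0, -206.0, 26.0]]
tape 0.54 [274. 193.] 1726 [472. 167.  32.] [[421.0, 125.0, 12.0], [530.0, 235.0, 138.0]]
glaze_jar 0.73 [252. 159.] 1243 [472. 296.  96.] [[442.0, 281.0, 10.0], [518.0, 359.0, 140.0]]
cup 0.68 [330. 236.] 676 [499. -57.  51.] [[456.0, -86.0, 48.0], [546.0, -24.0, 65.0]]
trimming_tool 0.6 [300. 281.] 194 [ 365. -111.   11.] [[325.0, -141.0, 3.0], [420.0, -90.0, 15.0]]
```

Run:
```python
from h import *
a=cv2.imread("pics/top.png");b=cv2.imread("pics/scene.png")
A=cv2.resize(a[150:260,290:410],(400,366),interpolation=cv2.INTER_CUBIC)
B=cv2.resize(b[200:320,290:420],(400,366),interpolation=cv2.INTER_CUBIC)
C=cv2.resize(b,(400,230));D=cv2.resize(a,(400,230))
cv2.imwrite("pics/c1.png",np.vstack([np.hstack([A,B]),np.hstack([D,C])]))
for n in("top","scene"):
    p=read_camera(n);P,ok=pts(p);Q=P[ok]
    m=(Q[:,2]>54)&(Q[:,2]<70)&(Q[:,0]>430)&(Q[:,0]<560)&(Q[:,1]<0)&(Q[:,1]>-270)
    for c in(-56,-134,-214):
        k=Q[m&(abs(Q[:,1]-c)<36)];print(n,"pull",len(k),k.mean(0).round(1),np.percentile(k,[5,95],axis=0).round().tolist())
    m=(Q[:,2]>131)&(Q[:,2]<146)&(abs(Q[:,0]-480)<70)&(abs(Q[:,1]-190)<60)
    k=Q[m];print("rim",len(k));
    if len(k):print(k.mean(0).round(1),k.min(0).round(1),k.max(0).round(1))
    m=(Q[:,2]>45)&(Q[:,2]<54)&(Q[:,0]>430)&(Q[:,0]<560)&(Q[:,1]<0)&(Q[:,1]>-270)
    print("case",cv2.minAreaRect(Q[m][:,:2].astype(np.float32)))
```

```text
top pull 162 [485.  -59.   57.9] [[449.0, -92.0, 54.0], [543.0, -25.0, 66.0]]
top pull 167 [ 486.8 -140.5   58. ] [[449.0, -170.0, 54.0], [542.0, -103.0, 66.0]]
top pull 165 [ 487.2 -220.2   57.8] [[450.0, -248.0, 54.0], [542.0, -178.0, 66.0]]
rim 0
case ((498.4014892578125, -133.59805297851562), (104.16224670410156, 249.26138305664062), 0.12017125636339188)
scene pull 136 [476.8 -51.6  58.7] [[451.0, -91.0, 54.0], [542.0, -22.0, 66.0]]
scene pull 138 [ 472.8 -126.7   59.1] [[450.0, -155.0, 54.0], [529.0, -99.0, 66.0]]
scene pull 166 [ 476.1 -209.4   59. ] [[451.0, -249.0, 54.0], [539.0, -179.0, 66.0]]
rim 163
[483.2 184.5 136.4] [459.4 161.  131.2] [510.6 211.3 141.8]
case ((498.29217529296875, -136.6773681640625), (250.34829711914062, 105.53540802001953), 89.99793243408203)
```

View pics/c1.png

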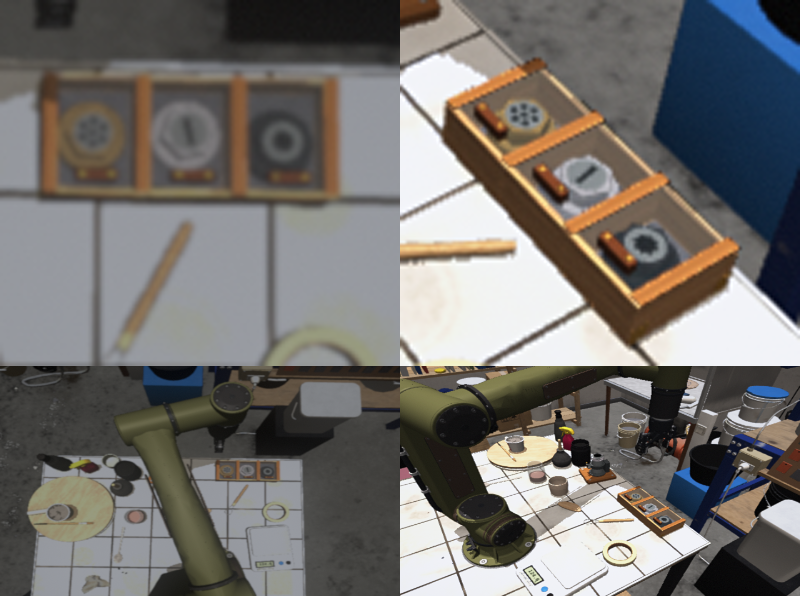

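Run:
```python
from h import *
for n in("top","scene"):
    p=read_camera(n);P,ok=pts(p);Q=P[ok]
    m=(Q[:,2]>60)&(Q[:,2]<70)&(Q[:,0]>452)&(Q[:,0]<540)
    for c in(-56,-134,-214):
        k=Q[m&(abs(Q[:,1]-c)<30)];print(n,"pull",len(k),k.mean(0).round(1),np.percentile(k,[2,98],axis=0).round().tolist())
p=read_camera("wrist");cv2.imwrite("pics/w0.png",p["color"][...,::-1]);print(p["mount"],p["fx"],p["cx"],p["cy"])
```

```text
top pull 42 [462.5 -51.5  64.4] [[459.0, -69.0, 61.0], [467.0, -36.0, 68.0]]
top pull 48 [ 462.2 -132.4   64.3] [[458.0, -149.0, 60.0], [467.0, -116.0, 68.0]]
top pull 39 [ 462.9 -210.3   63.8] [[459.0, -228.0, 61.0], [468.0, -195.0, 67.0]]
scene pull 51 [462.2 -58.2  64.5] [[458.0, -75.0, 61.0], [468.0, -41.0, 67.0]]
scene pull 55 [ 462.2 -138.3   64.5] [[457.0, -154.0, 60.0], [468.0, -121.0, 68.0]]
scene pull 64 [ 462.3 -217.9   64.2] [[458.0, -234.0, 61.0], [468.0, -200.0, 67.0]]
[[-3.68802813e-04  9.60810668e-01  2.77205201e-01  7.09321899e+01]
 [ 9.99999585e-01  1.23543765e-04  9.02221503e-04  6.50351802e-01]
 [ 8.32617071e-04  2.77205419e-01 -9.60810316e-01 -1.42339292e+02]
 [ 0.00000000e+00  0.00000000e+00  0.00000000e+00  1.00000000e+00]] 325.19226210127806 282.83114580160435 202.39603900958048
```

View pics/w0.png

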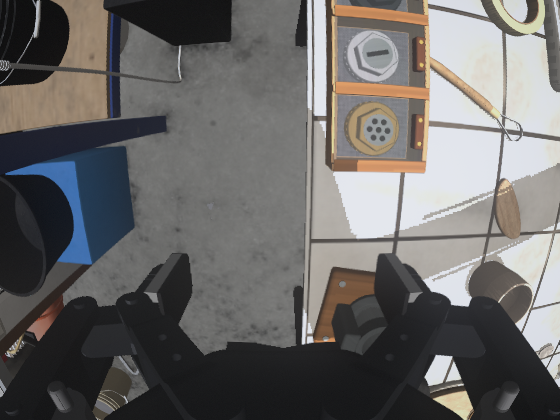

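Call:
arm_command(
  deltas=[
    [1.1,3.5,0,0,0,0,1],
    [1.1,3.5,0,0,0,0,1],
    [1.1,3.5,0,0,0,0,1],
    [1.1,3.5,0,0,0,0,1],
    [1.1,3.5,0,0,0,0,1],
    [0,0,3,0,0,0,1],
    [0,0,3,0,0,0,1],
    [0,0,3,0,0,0,1],
    [0,0,3,0,0,0,1],
    [0,0,0,0,0,0,1],
    [0,0,0,0,0,0,1],
  ],
)

```text
time: 2.47
tool_pos: [424.4, -55.4, 111.0]
orientation: [3.14, -0.001, -1.571]
wrist_force: [0.9, -0.8, 1.6]
grip_width: -0.4
grasp_force: 0.0
```

```bash
cat >> h.py <<'E'
def wpts(p,s):
    z=p["range_z"].astype(float); v,u=np.mgrid[0:420,0:560]
    x=(u-p["cx"])/p["fx"];y=(v-p["cy"])/p["fy"];t=np.hypot(x,y)+1e-9
    k=np.tan(np.minimum(t,1.5))/t
    X=np.stack([x*k*z,-y*k*z,-z,np.ones_like(z)],-1)
    T=np.eye(4);T[:3,:3]=R.from_euler("xyz",s["orientation"]).as_matrix();T[:3,3]=s["tool_pos"]
    return (X@(T@np.array(p["mount"])).T)[...,:3], (z>0)&(t<1.3)
def wpix(p,s,Q):
    T=np.eye(4);T[:3,:3]=R.from_euler("xyz",s["orientation"]).as_matrix();T[:3,3]=s["tool_pos"]
    c=np.linalg.inv(T@np.array(p["mount"]))@np.append(Q,1); x,y,z=c[0],-c[1],-c[2]
    r=np.hypot(x,y);t=np.arctan2(r,z);return p["cx"]+p["fx"]*t*x/r,p["cy"]+p["fy"]*t*y/r
E
python3 - <<'E'
from h import *
s=monitor.observe();p=read_camera("wrist");cv2.imwrite("pics/w1.png",p["color"][...,::-1]);print(s["tool_pos"],s["orientation"],s["grip_width"])
P,ok=wpts(p,s);Q=P[ok]
m=(Q[:,2]>60)&(Q[:,2]<70)&(Q[:,0]>440)&(Q[:,0]<540)
for c in(-56,-134,-214):
    k=Q[m&(abs(Q[:,1]-c)<30)]
    if len(k):print("pull",len(k),k.mean(0).round(1),np.percentile(k,[2,98],axis=0).round().tolist())
for q in["cap_brass","pull_left"]:
  for d in finder.masks_of(p,q)[:2]:
    m=d["region"]&ok;print(q,d["conf"],d["position"],np.median(P[m],0).round(1))
E
```

```text
[424.35645247 -55.36872139 111.04956127] [ 3.13958165e+00 -1.21912044e-03 -1.57069284e+00] -0.4056497038400939
pull 869 [462.2 -56.8  64.5] [[458.0, -73.0, 61.0], [467.0, -39.0, 66.0]]
pull 1043 [ 462.3 -135.4   64.6] [[458.0, -152.0, 61.0], [467.0, -118.0, 66.0]]
pull_left 0.55 [178.6, 218.6] [496.2 -58.6  51.1]
```

View pics/w1.png

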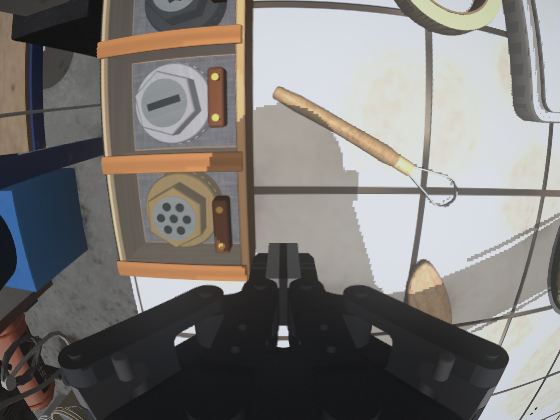

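Call:
arm_command(
  deltas=[
    [0,0,2.7,0,0,0,1],
    [0,0,2.6,0,0,0,1],
    [0,0,0,0,0,0,1],
    [0,-1.3,0,0,0,0,1],
    [0,-1.3,0,0,0,0,1],
    [0,-1.3,0,0,0,0,1],
    [0,-1.3,0,0,0,0,1],
    [0,-1.3,0,0,0,0,1],
    [0,-1.3,0,0,0,0,1],
    [0,-1.3,0,0,0,0,1],
    [0,0,0,0,0,0,1],
  ],
)

```text
time: 3.53
tool_pos: [518.5, -55.0, 60.6]
orientation: [-3.139, -0.001, -1.571]
wrist_force: [-0.5, 0.3, 0.7]
grip_width: 0.2
grasp_force: 0.0
```

Call:
arm_command(
  deltas=[
    [0,-0.8,0,0,0,0,1],
    [0,-0.8,0,0,0,0,1],
    [0,0,0,0,0,0,1],
    [0,0.6,0,0,0,0,1],
    [0,1,-2,0,0,0,0.2],
    [0,1,-3,0,0,0,0.2],
    [0,1,-3,0,0,0,0.2],
    [0,0,-2,0,0,0,0.2],
    [0,0,0,0,0,0,0.2],
    [0,0,0,0,0,0,0.2],
  ],
)

```text
time: 4.37
tool_pos: [496.1, -54.7, 159.9]
orientation: [-3.138, 0.001, -1.571]
wrist_force: [-0.2, 0.4, -0.8]
grip_width: 34.3
grasp_force: 0.0
```

Run:
```python
from h import *
s=monitor.observe();p=read_camera("wrist");cv2.imwrite("pics/w2.png",p["color"][...,::-1]);print(s["tool_pos"],s["orientation"],s["grip_width"])
P,ok=wpts(p,s);Q=P[ok]
m=(Q[:,2]>60)&(Q[:,2]<68)&(Q[:,0]>440)&(Q[:,0]<600)
for c in(-56,-134):
    k=Q[m&(abs(Q[:,1]-c)<30)]
    if len(k):print("pull",len(k),k.mean(0).round(1),np.percentile(k,[2,98],axis=0).round().tolist())
for lo,hi in((40,46.5),(24,31)):
    m=ok&(P[...,2]>lo)&(P[...,2]<hi)&(abs(P[...,0]-498)<36)&(abs(P[...,1]+55)<34)
    k=P[m]; 
    if len(k): print("cap layer",len(k),k.mean(0).round(1),np.percentile(k,[2,98],axis=0).round(1).tolist(),cv2.minEnclosingCircle(k[:,:2].astype(np.float32)))
for q in["cap_brass"]:
  for d in finder.masks_of(p,q)[:2]:
    m=d["region"]&ok;print(q,d["conf"],d["position"],np.median(P[m],0).round(1))
```

```text
[496.08831266 -54.73529355 159.94406479] [-3.13812181e+00  1.10471328e-03 -1.57058887e+00] 34.283615369755346
pull 561 [544.4 -56.5  64.6] [[540.0, -73.0, 61.0], [549.0, -39.0, 66.0]]
pull 655 [ 463.3 -135.6   64.6] [[458.0, -152.0, 62.0], [468.0, -119.0, 66.0]]
cap layer 1926 [501.1 -55.3  44. ] [[482.7, -74.0, 41.9], [519.8, -36.1, 45.4]] ((501.13507080078125, -54.56568908691406), 22.66314697265625)
cap layer 1451 [500.7 -60.8  27.1] [[473.3, -82.8, 25.0], [529.2, -27.1, 29.0]] ((500.87786865234375, -54.23440933227539), 30.25149154663086)
cap_brass 0.61 [276.3, 191.2] [500.9 -59.5  42.8]
```

View pics/w2.png

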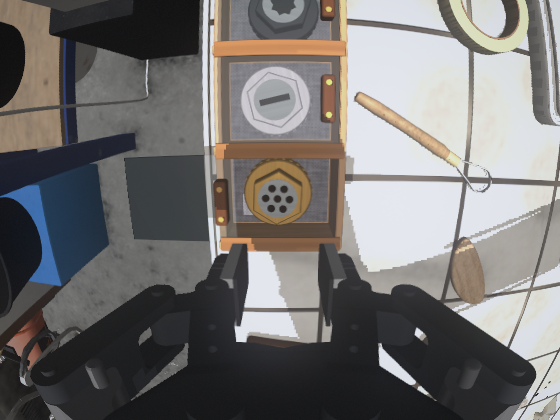

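Call:
arm_command(
  deltas=[
    [0,-0.6,0,0,0,0,1],
    [0,-0.9,2.5,0,0,0,1],
    [0,-0.9,3.5,0,0,0,1],
    [0,0,3.5,0,0,0,1],
    [0,0,0.5,0,0,0,1],
    [0,-1,0,0,0,0,1],
    [0,-1,0,0,0,0,1],
    [0,-1,0,0,0,0,1],
    [0,0,0,0,0,0,1],
  ],
)

```text
time: 5.22
tool_pos: [551.0, -55.3, 59.0]
orientation: [3.141, -0.001, -1.571]
wrist_force: [-0.5, -0.6, -0.3]
grip_width: 0.1
grasp_force: 0.0
```

Run:
```python
from h import *
s=monitor.observe();p=read_camera("wrist")
P,ok=wpts(p,s);Q=P[ok]
m=(Q[:,2]>60)&(Q[:,2]<68)&(Q[:,0]>440)&(Q[:,0]<600)&(abs(Q[:,1]+56)<30)
k=Q[m];print(s["tool_pos"],s["wrist_force"]);
if len(k):print("pull",len(k),k.mean(0).round(1),np.percentile(k,[2,98],axis=0).round().tolist())
m=ok&(P[...,2]>41)&(P[...,2]<46.5)&(abs(P[...,0]-501)<26)&(abs(P[...,1]+55)<26)
k=P[m][:,:2];print(len(k))
if len(k)>50:
  print(k.mean(0),cv2.minEnclosingCircle(k.astype(np.float32)))
  for a in range(-30,31,5):
    w=[]
    for b in(0,60,120):
        t=np.radians(a+b);d=k@[np.cos(t),np.sin(t)];w.append(np.ptp(np.percentile(d,[1,99])))
    print(a,np.round(w,1),round(sum(w),1))
```

```text
[551.04560032 -55.32288085  59.01508365] [-0.47509848 -0.57888121 -0.31341949]
pull 856 [560.3 -66.6  64.7] [[541.0, -74.0, 61.0], [568.0, -54.0, 68.0]]
3977
[501.91682409 -55.97240947] ((501.071533203125, -54.648502349853516), 22.85138702392578)
-30 [40.3 40.2 40.4] 120.9
-25 [40.  40.  40.2] 120.2
-20 [39.8 39.6 39.8] 119.2
-15 [39.3 39.2 39.3] 117.9
-10 [38.7 38.9 38.6] 116.1
-5 [38.4 38.6 38.3] 115.3
0 [38.5 38.6 38.3] 115.3
5 [38.6 38.7 38.7] 115.9
10 [39.1 39.2 39.2] 117.5
15 [39.7 39.8 39.8] 119.3
20 [40.1 40.  40.1] 120.2
25 [40.2 40.1 40.3] 120.7
30 [40.2 40.4 40.3] 120.9
```

Call:
arm_command(
  deltas=[
    [0,0.6,0,0,0,0,1],
    [0,0.4,-2,0,0,0,1],
    [0,1.2,-2,0,0,0,-0.27],
    [-0.05,1.6,0,0,0,0,-0.27],
    [0,1.2,0,0,0,0,-0.27],
    [0,0,0,0,0,0,-0.27],
    [0,0,2,0,0,0,-0.27],
    [0,0,2,0,0,0,-0.27],
    [0,0,0,0,0,0,-0.27],
  ],
)

```text
time: 6.02
tool_pos: [497.3, -54.5, 54.3]
orientation: [3.136, 0.0, -1.571]
wrist_force: [-0.2, -0.3, -0.4]
grip_width: 54.3
grasp_force: 0.0
```

Call:
arm_command(
  deltas=[
    [0,-0.37,0,0,0,0,-0.27],
    [0,0,0,0,0,0,-0.27],
    [0,0,1.0,0,0,0,-0.27],
    [0,0,0.9,0,0,0,-0.27],
    [0,0,0.6,0,0,0,-0.27],
    [0,0,0,0,0,0,-0.27],
  ],
)

```text
time: 6.52
tool_pos: [502.5, -54.6, 31.2]
orientation: [3.138, -0.0, -1.571]
wrist_force: [-0.1, -0.4, 0.1]
grip_width: 54.3
grasp_force: 0.0
```

Run:
```python
from h import *
s=monitor.observe();p=read_camera("wrist");cv2.imwrite("pics/w3.png",p["color"][...,::-1]);print(s["tool_pos"],s["orientation"],s["wrist_force"])
```

```text
[502.47559317 -54.6067077   31.17583207] [ 3.13835358e+00 -2.33578162e-04 -1.57107016e+00] [-0.13746827 -0.39569601  0.10109365]
```

View pics/w3.png

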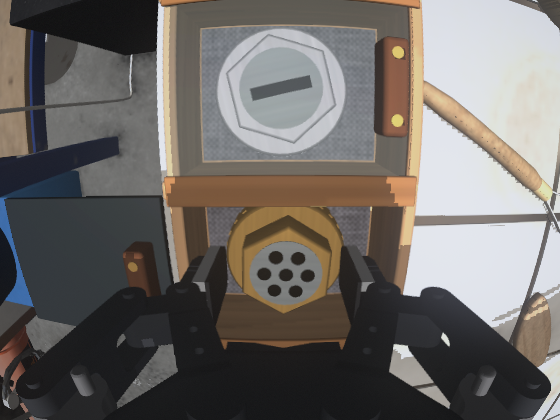

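Call:
arm_command(
  deltas=[
    [0,0.1,0.35,0,0,0,-0.27],
    [0,0,0,0,0,0,0.0],
    [0,0,0,0,0,0,0.3],
    [0,0,0,0,0,0,0.3],
    [0,0,0,0,0,0,0.3],
  ],
  squeeze=50,
)

```text
time: 6.98
tool_pos: [502.8, -54.4, 30.0]
orientation: [-3.141, 0.0, -1.571]
wrist_force: [0.0, 0.4, 0.2]
grip_width: 38.8
grasp_force: 50.2
```

Call:
arm_command(
  deltas=[
    [0,0,-1,0,0,0,0.3],
    [0,0,-2.5,0,0,0,0.3],
    [0,0,-4,0,0,0,0.3],
    [0,0,-4,0,0,0,0.3],
    [0,0,-4,0,0,0,0.3],
    [0,0,-4,0,0,0,0.3],
    [0,0,-1.5,0,0,0,0.3],
    [0,0,0,0,0,0,0.3],
  ],
)

```text
time: 7.65
tool_pos: [504.2, -54.8, 246.1]
orientation: [-3.133, 0.001, -1.571]
wrist_force: [-1.0, 0.2, -1.5]
grip_width: 38.7
grasp_force: 51.2
```

Call:
arm_command(
  deltas=[
    [-1.5,0.1,0,0,0,0,0.3],
    [-3,0.2,0,0,0,0,0.3],
    [-3.5,0.2,0,0,0,0,0.3],
    [-3.5,0.2,0,0,0,0,0.3],
    [-3.5,0.2,0,0,0,0,0.3],
    [-3.5,0.2,0,0,0,0,0.3],
    [-3.5,0.2,0,0,0,0,0.3],
    [-3.5,0.2,0,0,0,0,0.3],
    [-3.5,0.1,0,0,0,0,0.3],
    [-2.5,0.1,0,0,0,0,0.3],
    [0,0,0,0,0,0,0.3],
    [0,0,0,0,0,0,0.3],
  ],
)

```text
time: 8.65
tool_pos: [484.9, 261.5, 238.3]
orientation: [3.139, -0.002, -1.569]
wrist_force: [-0.6, -1.0, -2.4]
grip_width: 38.6
grasp_force: 51.1
```

```bash
cat > rim.py <<'E'
from h import *
s=monitor.observe();p=read_camera("wrist");cv2.imwrite("pics/w4.png",p["color"][...,::-1]);print(s["tool_pos"],s["orientation"],s["grip_width"],s["qpos"])
P,ok=wpts(p,s)
for n,lo,hi in(("rim",137.5,143),("cone",136,139),("land",132,136),("below",100,132)):
    m=ok&(P[...,2]>lo)&(P[...,2]<hi)&(abs(P[...,0]-485)<50)&(abs(P[...,1]-186)<50)
    k=P[m]
    if len(k)>10: print(n,len(k),k.mean(0).round(1),np.percentile(k,[1,99],axis=0).round(1).tolist(),cv2.minEnclosingCircle(k[:,:2].astype(np.float32)))
for d in finder.masks_of(p,"mouth")[:2]:
    m=d["region"]&ok;print(d["conf"],d["position"],np.median(P[m],0))
E
python3 rim.py
```

```text
[484.89309713 261.493868   238.26117594] [ 3.13919962e+00 -1.86702607e-03 -1.56855724e+00] 38.623025252213615 [ 8.58897664e-01 -8.67370323e-02 -2.70752571e-02 -5.86629968e-04
 -1.63343628e+00 -8.56696662e-01]
rim 1023 [484.1 188.4 139.1] [[462.8, 167.9, 137.5], [504.9, 209.1, 141.2]] ((484.15814208984375, 188.9847412109375), 25.379043579101562)
cone 1721 [484.3 188.5 137.1] [[461.9, 166.9, 136.0], [507.1, 209.9, 138.9]] ((484.59503173828125, 188.95330810546875), 25.807619094848633)
land 1149 [484.8 189.2 135.1] [[459.5, 163.8, 133.4], [509.6, 213.9, 136.0]] ((484.323486328125, 188.6614227294922), 26.07754135131836)
below 200 [483.9 188.6 128.2] [[461.0, 165.3, 126.3], [507.9, 212.0, 130.1]] ((484.4026794433594, 188.65272521972656), 26.095687866210938)
0.78 [282.0, 109.3] [484.94804654 188.9011974   23.43907366]
```

View pics/w4.png

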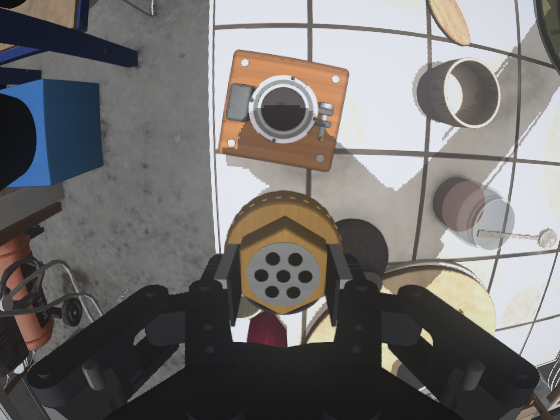

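Run:
```python
from h import *
s=monitor.observe();p=read_camera("wrist");P,ok=wpts(p,s)
z0=s["tool_pos"][2];c=s["tool_pos"]
d=P-c
for lo,hi,r in((8,22,26),(-8,4,33),(-40,-8,33)):
    m=ok&(d[...,2]>lo)&(d[...,2]<hi)&(np.hypot(d[...,0],d[...,1])<r); k=d[m]
    if len(k)>10: print(lo,len(k),np.median(k,0).round(1),np.percentile(k,[1,99],axis=0).round(1).tolist(),cv2.minEnclosingCircle(k[:,:2].astype(np.float32)))
m=ok&(d[...,2]>9)&(d[...,2]<22)&(np.hypot(d[...,0],d[...,1])<16);k=d[m]
print("top tilt",np.linalg.lstsq(np.c_[k[:,:2],np.ones(len(k))],k[:,2],rcond=None)[0])
e=P-[484.3,188.7,140];r=np.hypot(e[...,0],e[...,1]);a=np.degrees(np.arctan2(e[...,1],e[...,0]))
for n,m in(("low",ok&(r>22.8)&(r<25.5)&(e[...,2]<-7)&(e[...,2]>-25)),("pin",ok&(r>23.5)&(r<26)&(e[...,2]>-3.2)&(e[...,2]<3))):
    print(n,np.histogram(a[m],bins=np.arange(-180,181,10))[0])
```

```text
8 6515 [-0.6 -3.6 14. ] [[-21.1, -21.6, 8.8], [21.1, 19.1, 20.8]] ((0.010561672039330006, -2.104562282562256), 25.110410690307617)
-8 2978 [ -0.6 -20.4  -2.8] [[-27.5, -29.6, -7.5], [26.3, -8.3, 3.6]] ((-0.5091676712036133, -4.469641208648682), 29.624828338623047)
-40 714 [ -0.1 -27.2 -13.7] [[-29.0, -30.5, -23.1], [27.6, -9.8, -8.1]] ((0.11190509796142578, -7.027639389038086), 29.58455467224121)
top tilt [-2.54219785e-03 -1.37986232e-03  1.42141330e+01]
low [ 0  1  0  0  9 15 16  0  0  0  0  0  0  8 15 16  2  0  0  0  0  0  9 17
 16  0  0  0  0  0  0  8 16 16  1  0]
pin [ 0  0  0  0  0  0  0 11  1  0  0  0  0  0  0  0  9  0  0  0  0  0  0  0
  0  9  0  0  0  0  0  0  0  0  8  0]
```

Call:
arm_command(
  deltas=[
    [1.5,0,0,0,0,0,0.3],
    [2.5,0,0,0,0,0,0.3],
    [2.2,0,0,0,0,0,0.3],
    [1.05,0,1,0,0,0,0.3],
    [0,0,2.5,0,0,0,0.3],
    [0,0,2.3,0,0,0,0.3],
    [0,0,1,0,0,0,0.3],
    [0,0,0,0,0,0,0.3],
    [0,0,0,0,0,0,0.3],
  ],
)

```text
time: 9.55
tool_pos: [485.9, 187.2, 172.5]
orientation: [-3.141, -0.001, -1.571]
wrist_force: [0.9, 0.7, -0.0]
grip_width: 38.6
grasp_force: 51.1
```

```bash
cat > avg.py <<'E'
from h import *
import sys
n=int(sys.argv[1]) if len(sys.argv)>1 else 5
L=[]
for i in range(n):
    s=monitor.observe();L.append(np.r_[s["tool_pos"],s["wrist_force"],s["wrist_torque"]*100]);read_camera("wrist")
print(np.mean(L,0).round(2),np.std(L,0).round(2)[:3],s["orientation"].round(3),s["qpos"][5],s["time"])
E
python3 avg.py 6
```

```text
[ 4.8622e+02  1.8798e+02  1.7332e+02  4.0000e-01  3.0000e-01 -9.4000e-01
  1.8200e+00 -1.6200e+00  1.8300e+00] [0.16 0.4  0.4 ] [-3.140e+00  1.000e-03 -1.571e+00] -0.756141230925931 9.8
```

Call:
arm_command(
  deltas=[
    [-0.1,0.15,0.5,0,0,0,0.3],
    [0,0,0.5,0,0,0,0.3],
    [0,0,0.2,0,0,0,0.3],
    [0,0,0.1,0,0,0,0.3],
    [0,0,0.1,0,0,0,0.3],
    [0,0,0,0,0,0,0.3],
  ],
)

```text
time: 10.35
tool_pos: [484.2, 189.0, 158.6]
orientation: [-3.141, 0.0, -1.571]
wrist_force: [-3.1, 0.1, 4.4]
grip_width: 38.8
grasp_force: 51.7
```

```bash
python3 avg.py 3
```

```text
[ 4.8421e+02  1.8900e+02  1.5860e+02 -3.3000e+00 -1.5000e-01  4.8000e+00
 -7.3300e+00  1.0997e+02  2.2000e-01] [0.01 0.02 0.03] [-3.141  0.    -1.571] -0.7598484335811648 10.45
```

Call:
arm_command(
  deltas=[
    [0,0.05,0,0,0,-0.08,0.3],
    [0,0,0.05,0,0,-0.08,0.3],
    [0,0,0.05,0,0,-0.08,0.3],
    [0,0,0,0,0,-0.08,0.3],
    [0,0,0,0,0,0,0.3],
  ],
)

```text
time: 10.92
tool_pos: [484.7, 189.3, 158.5]
orientation: [-3.138, 0.0, -1.246]
wrist_force: [0.1, -0.1, 6.5]
grip_width: 38.8
grasp_force: 51.7
```

Call:
arm_command(
  deltas=[
    [0,0,0.05,0,0,-0.09,0.3],
    [0,0,0,0,0,-0.09,0.3],
    [0,0,0.05,0,0,-0.09,0.3],
    [0,0,0,0,0,-0.09,0.3],
    [0,0,0.05,0,0,-0.09,0.3],
    [0,0,0.0,0,0,0,0.3],
  ],
)

```text
time: 11.42
tool_pos: [485.2, 189.3, 157.9]
orientation: [-3.137, -0.002, -0.796]
wrist_force: [0.4, 0.0, 9.0]
grip_width: 38.8
grasp_force: 51.6
```

Call:
arm_command(
  deltas=[
    [0,0,0.05,0,0,-0.05,0.3],
    [0,0,0.05,0,0,-0.05,0.3],
    [0,0,0,0,0,-0.05,0.3],
    [0,0,0,0,0,-0.05,0.3],
    [0,0,0,0,0,0,0.3],
  ],
)

```text
time: 11.83
tool_pos: [484.4, 189.0, 154.0]
orientation: [-3.141, -0.001, -0.599]
wrist_force: [4.0, -0.1, -2.0]
grip_width: 38.7
grasp_force: 51.2
```

Call:
arm_command(
  deltas=[
    [0,0,0.1,0,0,0,0.3],
    [0,0,0.1,0,0,0,0.3],
    [0,0,0.1,0,0,0,0.3],
    [0,0,0,0,0,0,0.3],
    [0,0,0,0,0,0,0.3],
  ],
)

```text
time: 12.25
tool_pos: [484.4, 189.0, 152.1]
orientation: [-3.14, -0.001, -0.601]
wrist_force: [4.7, -1.1, 3.1]
grip_width: 38.6
grasp_force: 51.6
```

```bash
python3 avg.py 2
```

```text
[ 484.44  189.04  152.12    5.23   -1.23    3.39  -29.79 -191.35   -2.45] [0.   0.01 0.  ] [-3.14e+00 -1.00e-03 -6.01e-01] 0.20898051877065849 12.3
```

Call:
arm_command(
  deltas=[
    [0.04,-0.03,0,0,0,0.06,0.3],
    [0,0,0.04,0,0,0.08,0.3],
    [0,0,0.04,0,0,0.08,0.3],
    [0,0,0.04,0,0,0.08,0.3],
    [0,0,0.04,0,0,0.08,0.3],
    [0,0,0.04,0,0,0.08,0.3],
    [0,0,0.04,0,0,0.08,0.3],
    [0,0,0,0,0,0,0.3],
  ],
)

```text
time: 13.02
tool_pos: [484.5, 189.2, 149.8]
orientation: [-3.14, 0.0, -1.145]
wrist_force: [2.8, -0.1, 5.1]
grip_width: 38.8
grasp_force: 52.1
```

Call:
arm_command(
  deltas=[
    [0,0,0.04,0,0,0.08,0.3],
    [0,0,0.04,0,0,0.08,0.3],
    [0,0,0.04,0,0,0.08,0.3],
    [0,0,0.04,0,0,0.08,0.3],
    [0,0,0.04,0,0,0.08,0.3],
    [0,0,0,0,0,0,0.3],
  ],
)

```text
time: 13.52
tool_pos: [484.5, 189.3, 148.1]
orientation: [-3.14, 0.001, -1.544]
wrist_force: [0.9, -0.6, 7.4]
grip_width: 38.4
grasp_force: 52.3
```

```bash
python3 avg.py 2
```

```text
[484.46 189.25 148.14   1.36  -0.92   7.01  -8.91 -42.2  -13.76] [0.   0.02 0.  ] [-3.140e+00  1.000e-03 -1.541e+00] -0.730119498502416 13.5667
```

Call:
arm_command(
  deltas=[
    [0,0,0.02,0,0,0.06,0.3],
    [0,0,0.02,0,0,0.06,0.3],
    [0,0,0.02,0,0,0.06,0.3],
    [0,0,0,0,0,0.06,0.3],
    [0,0,0,0,0,0,0.3],
  ],
)

```text
time: 14.03
tool_pos: [484.6, 189.1, 147.3]
orientation: [-3.14, 0.001, -1.782]
wrist_force: [3.4, -1.6, 4.6]
grip_width: 38.7
grasp_force: 50.6
```

```bash
python3 avg.py 2
```

```text
[484.58 189.13 147.29   2.93  -1.23   4.94 -21.83 -98.21  39.99] [0.   0.01 0.  ] [-3.140e+00  1.000e-03 -1.779e+00] -0.9686222261329324 14.0833
```

Call:
arm_command(
  deltas=[
    [0,0,0,0,0,0.05,0.3],
    [0,0,0,0,0,0.05,0.3],
    [0,0,0,0,0,0,0.3],
  ],
)

```text
time: 14.38
tool_pos: [484.8, 190.2, 147.4]
orientation: [-3.14, 0.003, -1.879]
wrist_force: [3.5, 2.7, 4.3]
grip_width: 38.3
grasp_force: 57.5
```

```bash
python3 avg.py 2
```

```text
[ 484.76  190.2   147.34    3.36    2.36    5.18  112.55 -128.58  129.02] [0.02 0.01 0.02] [-3.140e+00  3.000e-03 -1.877e+00] -1.0666399993053033 14.4333
```

Call:
arm_command(
  deltas=[
    [0,0,0,0,0,-0.07,0.3],
    [0,0,0,0,0,-0.03,0.3],
    [0,0,0,0,0,0,0.0],
    [0,0,0,0,0,0,-0.27],
    [0,0,0,0,0,0,-0.27],
    [0,0,0,0,0,0,-0.27],
    [0,0,-1,0,0,0,-0.27],
    [0,0,-2,0,0,0,-0.27],
    [0,0,-3,0,0,0,-0.27],
    [-3,0,-3,0,0,0,-0.27],
    [-4,0,0,0,0,0,-0.27],
    [0,0,0,0,0,0,-0.27],
  ],
)

```text
time: 15.48
tool_pos: [499.5, 261.2, 236.8]
orientation: [-3.141, 0.002, -1.779]
wrist_force: [-0.1, -0.6, -3.0]
grip_width: 54.0
grasp_force: 0.0
```

Run:
```python
from h import *
read_camera("wrist");s=monitor.observe();p=read_camera("wrist");cv2.imwrite("pics/w5.png",p["color"][...,::-1]);print(s["tool_pos"],s["wrist_force"],s["grip_width"],s["time"])
P,ok=wpts(p,s)
e=P-[484.3,188.7,140];r=np.hypot(e[...,0],e[...,1])
for R_,lo,hi in((17,15,30),(30,15,30),(33,0,9)):
    k=e[ok&(r<R_)&(e[...,2]>lo)&(e[...,2]<hi)]
    if len(k)>20: print(len(k),np.median(k,0).round(1),np.linalg.lstsq(np.c_[k[:,:2],np.ones(len(k))],k[:,2],rcond=None)[0].round(3),cv2.minEnclosingCircle(k[:,:2].astype(np.float32)))
```

```text
[498.67157197 259.22841012 235.59638367] [ 0.47823737 -0.25668269 -0.15916899] 54.28443215192395 15.5333
2061 [-0.   0.  21.9] [-6.0000e-03  2.0000e-03  2.1835e+01] ((0.014259157702326775, -0.014731542207300663), 16.983959197998047)
3090 [-0.5 -0.5 21.6] [-1.0000e-03  4.0000e-03  2.1581e+01] ((-0.186275914311409, -0.4684963524341583), 22.90545082092285)
2285 [-0.6  0.   4.8] [-2.000e-03  6.000e-03  4.691e+00] ((-0.4256008267402649, -0.35088852047920227), 30.2576904296875)
```

View pics/w5.png

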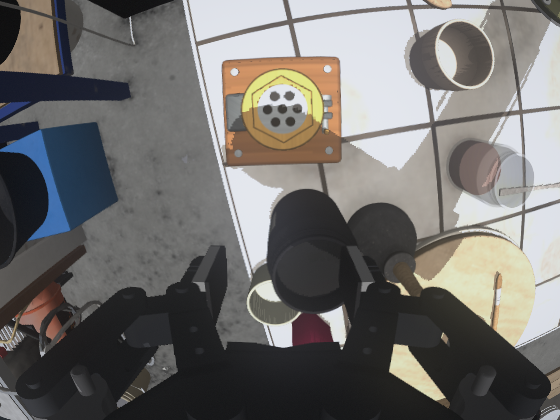

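The picture shows the brass cap at (282,108), level on the barrel. Its top is about 21.7 mm above the rim, so the underside is about 16.3 mm below it, and the gripper is clear.

```bash
python3 -c "
from workcell import env
print(env.hand_in())"
```

```text
the job is handed in; nothing more can be done
None
```

The brass cap is screwed home to the hard stop, with its underside measured about 16.3 mm below the rim, level and centred; the gripper is clear and the job was handed in at about 15.6 s, with no verdict returned.

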